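Pack the candle-making kit into its tray

ROBOT

A 6-joint arm with a two-finger parallel gripper is mounted at the origin on the work surface. World frame = base frame: x ahead of the robot, y to its left, z up, the work surface at z = 0. Lengths are in m, angles in rad, forces in N, time in s.
With the tool pointing down it reaches from about 0.225 to 0.875 m from the base axis. Payload 3.4 kg.
Tool frame: the origin (TCP) lies at the very end of the fingers, on their centre line; the grasp point (between the pads) lies 19 mm behind it; z points along the fingers, y is the direction in which the jaws open and shut (so a half turn about z gives the same grasp; the last joint's range is limited). The gripper opens to 85 mm and grips with 20 to 120 N. Pads are 22 mm wide; open, the fingers measure 114 mm over their backs; the gripper's body (76 mm by 85 mm) begins 54 mm behind the grasp point. The pads swing forward as they close: fully open they stand 13 mm farther back than shut.
Start: joints at [1.131, 0.276, 1.505, -0, 1.361, -0.121], TCP at [0.18, 0.546, 0.231] pointing down, gripper open.
Joint ranges: [-2.89, 2.89], [-0.75, 2.08], [0.22, 2.7], [-1.18, 4.32], [0.11, 2.71], [-2.7, 2.7]. Speed limits (rad/s): [2.57, 2.57, 3.14, 3.14, 3.14, 3.14].

INTERFACE

Orientations are given as a unit quaternion [w, x, y, z].
In Python, from rig import telemetry, cams, sign_off, spotter gives the robot as it stands.
- The arm moves only by the tool servo_tool, never from a script. Its argument "steps" is a list of rows, each a list of 6 numbers: the shift along the tool's x, y, z in mm, then the turn, a rotation vector about the tool's x, y, z in degrees. In form: [[x, y, z, ax, ay, az], ...]. A call has 1 to 8 rows; each row is the pose to reach, as a shift and turn from the pose commanded when the call began, along the tool's axes at that moment; what a row does not reach only later rows make up. A row lasts 1/10 s, in which the tool goes at most 50 mm and 8.59 degrees, less where a joint would pass 70% of its speed; a pose out of reach is approached as far as the arm can. A call with a gripper value outside its range is refused whole. "hand" is the closure in counts, from 0 (fully open) to 255 (shut), set as the call begins (left out, the last holds). The fingers move at their own pace and stop on an object; "grip_force" is the grip in N (left out, the last holds). Time passes only in rows, so rows that repeat a pose let the fingers close. It gives the time, the measured TCP pose, the force and the opening at its end, in the units of the state.
- telemetry.get_state(): the state, without advancing time (a new reading comes with each control period).
- cams.get_image(name): name is "scene" or "top"; returns (picture, depth): 400x640x3 uint8, red, green, blue; 400x640 float32, m along the optical axis (not along the pixel's ray), 0 where there is no reading.
- cams.camera_model(name): a dict with "camera_matrix" (3x3 intrinsics, pixels), "D" ([k1, k2, p1, p2, k3] as OpenCV has them; the pictures are not rectified), "origin" and "rotation" of the camera in the world. Camera axes: x right, y up, looking along -z (the intrinsics and any distortion apply to the point x, -y, -z); pixel columns grow to the right and rows downward; lengths in m; the calibration is good to about 2 mm. A picture is of the moment at which its call begins. camera_model takes no time and is no camera call.
- sign_off(): hands the job in, once; it reports no verdict.
Trained networks look in the newest picture that a camera, given by its name, has taken for a name from the list of things; names that differ only in an ending like _2 or _b are one class to them, and where a whole thing is asked for, a point or a joint stands for the part that bears it (a point fixed in the world has none). Each returns a list of dicts, best first, with "conf" (0 to 1); they miss things now and then, are a little off and sometimes report something else, mostly with a low value. They report only what shows in the picture. A call takes as long as a camera call. They do not tell look-alikes from the thing itself.
- spotter.outline_of(query, camera): "region" (400x640 bool, what is visible of it) and "rect" ([left, top, width, height] in pixels, round what is visible of it).
The state is a dict: "clock": time; "qpos": joint angles; "qd": joint speeds; "effort": joint torques, N m; "position": TCP position; "ee_rot": TCP orientation; "contact_force": force on the tool from outside, world axes, zero at the start; "moment": the same for the moment, N m; "width": finger opening in m.
Only numpy, scipy, OpenCV 4.12 (cv2) and the standard library are available. Lean on these libraries where they do the work, as an engineer would, in place of code of your own. Each camera call takes 0.05 s, during which the arm holds its last target.

TASK

Pack the candle-making kit into the wooden tray: nest the three open metal mould sleeves over the tray's post, the smallest first, then the middle one, then the largest, each pushed fully down on the base plate, and stand the pointed white candle upright in the steel cup. The candle may go in at any time. Leave the flat-topped candle and the closed tin standing where they are.

Things in the scene. Friction and masses are not known exactly. Their poses are not given: they have to be found in the camera images.
- tray: Open wooden kit tray, fixed to the table: 150 mm along its x axis by 300 mm along its y axis, walls 24 mm high and 6 mm thick, floor 6 mm thick. Origin at the centre of its underside, on the table. The post and the cup stand in it 72 mm either side of its centre along its y axis, either one on either side.
- post: Steel post in the tray (fixed): upright rod, diameter 12 mm, top narrowed to a blunt cone, on a round base plate, diameter 104 mm and 4 mm thick. Origin on the axis at the underside of the base plate (6 mm above the table); the plate's top, on which the sleeves stand, is 4 mm above the origin and the rod's top 48 mm above it.
- cup: Low round steel cup in the tray (fixed), open at the top: outer diameter 72 mm, inner diameter 64 mm, 22 mm high, inner floor 4 mm above its origin. Origin on the axis at its underside (6 mm above the table).
- sleeve_small: Smallest open metal mould sleeve: plain aluminium tube open at both ends, standing upright on the table; outer diameter 28 mm, inner 23 mm, 80 mm tall, about 50 g. Origin at the centre of its lower end, z along its axis.
- sleeve_medium: Middle open metal mould sleeve: plain aluminium tube open at both ends, standing upright; outer diameter 44 mm, inner 39 mm, 72 mm tall, about 80 g. Origin at the centre of its lower end, z along its axis.
- sleeve_large: Largest open metal mould sleeve: plain aluminium tube open at both ends, standing upright; outer diameter 61 mm, inner 56 mm, 64 mm tall, about 110 g. Origin at the centre of its lower end, z along its axis.
- candle_pointed: White pillar candle with a pointed (conical) top and a short black wick, standing upright: diameter 45 mm, straight sides up to 76 mm, cone up to 93 mm, thin wick tip at 101 mm; about 140 g. Origin at the centre of its underside, z up its axis.
- candle_flat: Look-alike, stays where it is: white pillar candle with a flat top and no wick, standing upright, diameter 45 mm, 88 mm tall, about 140 g. Origin at the centre of its underside.
- tin: Look-alike, stays where it is: aluminium tin with a closed lid (a solid disc seen from above, not an open tube), standing upright, diameter 44 mm (lid 45.6 mm), 72 mm tall, about 100 g. Origin at the centre of its underside.
Not all that is in view belongs to the job. What is shaped like the sleeve_large but yellow is not meant. Leave any blue look-alike of the candle_flat alone.

How it is judged:
On the way, in this order (a step that is already met when the one before it is completed fails the run):
1. the smallest sleeve stands fully down over the post (horizontal distance between sleeve_small and post below 0.01 m and z of sleeve_small in the frame of post below 0.008 m and angle between sleeve_small's own z axis and vertical below 0.08 rad), for 0.2 s.
2. the middle sleeve stands fully down around the smallest (all of step 1 and horizontal distance between sleeve_medium and post below 0.015 m and z of sleeve_medium in the frame of post below 0.008 m and angle between sleeve_medium's own z axis and vertical below 0.08 rad), for 0.2 s.
3. the largest sleeve stands fully down around the other two (all of step 2 and horizontal distance between sleeve_large and post below 0.021 m and z of sleeve_large in the frame of post below 0.008 m and angle between sleeve_large's own z axis and vertical below 0.08 rad), for 0.2 s.
At the end, for the whole second after the job is handed in: Sleeves upright on the post, within 4 mm of its plate and 10, 15, 21 mm (small, middle, large) of its axis; pointed candle upright within 13 mm of the cup axis, 4 mm of its floor (all 0.08 rad); flat candle and tin within 30 mm of their start, upright to 0.1 rad; all at rest (all of step 3 and horizontal distance between candle_pointed and cup below 0.013 m and z of candle_pointed in the frame of cup below 0.008 m and angle between candle_pointed's own z axis and vertical below 0.08 rad and distance of each of candle_flat, tin from where it was at the start of the episode below 0.03 m and angle between each of candle_flat, tin's own z axis and vertical below 0.1 rad and linear speed of each of sleeve_small, sleeve_medium, sleeve_large, candle_pointed, candle_flat, tin below 0.02 m/s); the robot touches nothing.
It fails at once if the flat candle is moved more than 30 mm or knocked over (distance of candle_flat from where it was at the start of the episode above 0.03 m or angle between candle_flat's own z axis and vertical above 0.5 rad).
It fails at once if the tin is moved more than 30 mm or knocked over (distance of tin from where it was at the start of the episode above 0.03 m or angle between tin's own z axis and vertical above 0.5 rad).
It also fails if it takes over 109 s, if anything falls off the work surface, if the arm or the gripper's body presses on something with over 40 N, if the wrist force passes 120 N, or if a joint passes its speed limit or range.

## Working session

There is one attempt and no reset: what is moved stays moved. The work goes in short steps, Python scripts to look and compute and a tool call to move; the robot and the scene stay as the last step left them, time stands still between calls to the robot, and variables do not carry over. Pictures are saved under pics/ and viewed, and the job is handed in when it is done.

Besides the shell and the picture viewer there is one more tool, called by a JSON object that holds its "method" and its "body", one argument or row to a line. servo_tool: Moves the arm, as the interface text tells. Its arguments: {"type":"object","properties":{"steps":{"type":"array","items":{"type":"array","items":{"type":"number"}}},"hand":{"type":"number"},"grip_force":{"type":"number"}},"required":["steps"]}

```bash
ls; mkdir -p pics; python3 - <<'E'
from rig import telemetry,cams
import cv2,numpy as np
s=telemetry.get_state();print({k:np.round(v,3) for k,v in s.items()})
for n in("scene","top"):
    im,d=cams.get_image(n);np.savez(f"pics/{n}0.npz",im=im,d=d);cv2.imwrite(f"pics/{n}0.png",im[:,:,::-1]);m=cams.camera_model(n);print(n,m)
E
```

```text
pics
{'clock': np.float64(0.0), 'qpos': array([ 1.131,  0.277,  1.506,  0.   ,  1.361, -0.121]), 'qd': array([-0.   ,  0.   ,  0.001, -0.001,  0.003, -0.002]), 'effort': array([ 1.0000e-03, -4.1679e+01, -2.4581e+01, -0.0000e+00,  1.1000e-02,
       -0.0000e+00]), 'position': array([0.18 , 0.546, 0.23 ]), 'ee_rot': array([-0.   ,  0.159,  0.987, -0.001]), 'contact_force': array([ 0.925, -0.776, -0.211]), 'moment': array([-0.049, -0.015,  0.013]), 'width': np.float64(0.085)}
scene {'camera_matrix': array([[416.18224102,   0.        , 319.25883418],
       [  0.        , 416.18224102, 200.38563326],
       [  0.        ,   0.        ,   1.        ]]), 'D': array([0.01104155, 0.        , 0.        , 0.        , 0.        ]), 'origin': array([1.08652814, 0.58869066, 0.69579594]), 'rotation': array([0.33621153, 0.17121494, 0.41109079, 0.82985036])}
top {'camera_matrix': array([[377.29149192,   0.        , 319.66001355],
       [  0.        , 377.29149192, 194.20750145],
       [  0.        ,   0.        ,   1.        ]]), 'D': array([-0.04849336,  0.        ,  0.        ,  0.        ,  0.        ]), 'origin': array([0.30326721, 0.00900369, 0.9719523 ]), 'rotation': array([ 0.70587904,  0.0732066 , -0.06512602, -0.70152275])}
```

View pics/top0.png

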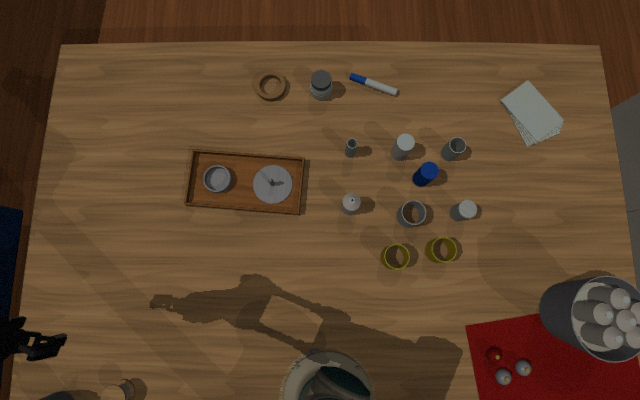

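View pics/scene0.png

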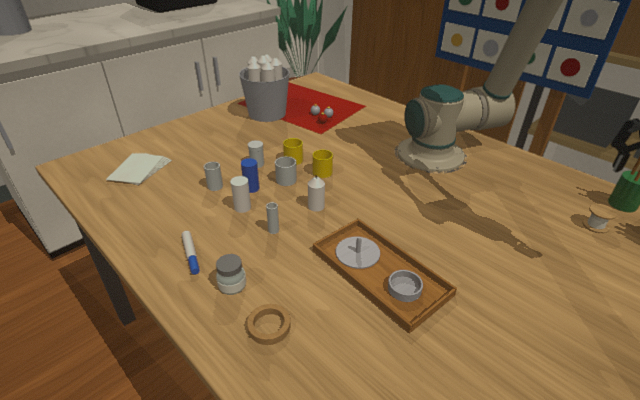

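```bash
cat > h.py <<'E'
import numpy as np,cv2
from rig import cams,telemetry,spotter
from scipy.spatial.transform import Rotation as R
def RT(n):
    m=cams.camera_model(n);q=m["rotation"];return m,R.from_quat([q[1],q[2],q[3],q[0]]).as_matrix(),m["origin"]
def cloud(n,d):
    m,r,o=RT(n);v,u=np.mgrid[0:400,0:640]
    p=cv2.undistortPoints(np.stack([u.ravel(),v.ravel()],1).astype(np.float64)[:,None],m["camera_matrix"],m["D"])[:,0]
    z=d.ravel();c=np.stack([p[:,0]*z,-p[:,1]*z,-z],1)
    w=(c@r.T+o).reshape(400,640,3);w[d<=0]=np.nan;return w
def proj(n,P):
    m,r,o=RT(n);c=(np.atleast_2d(P)-o)@r;c=c*[1,-1,-1]
    return cv2.projectPoints(c,np.zeros(3),np.zeros(3),m["camera_matrix"],m["D"])[0][:,0]
E
python3 - <<'E'
from h import *
z=np.load("pics/top0.npz");a=z["im"];w=cloud("top",z["d"])
cv2.imwrite("pics/tc.png",cv2.resize(a[120:280,180:500,::-1],None,fx=2.5,fy=2.5,interpolation=cv2.INTER_CUBIC))
b=np.load("pics/scene0.npz")["im"]
cv2.imwrite("pics/sc.png",cv2.resize(b[130:330,180:480,::-1],None,fx=2.6,fy=2.6,interpolation=cv2.INTER_CUBIC))
for u,v in [(330,300),(150,100),(550,200),(351,147),(351,203),(404,142),(467,208),(456,146),(413,213),(427,172),(217,180),(290,185)]: print(u,v,w[v,u].round(4))
E
```

```text
330 300 [ 0.2271 -0.0069  0.0006]
150 100 [ 0.7658  0.5024 -0.0031]
550 200 [ 0.4842 -0.5916 -0.0029]
351 147 [ 0.6214 -0.0616  0.0145]
351 203 [ 0.4568 -0.0544  0.0939]
404 142 [ 0.6103 -0.1864  0.089 ]
467 208 [ 0.4498 -0.3375  0.0712]
456 146 [ 0.6234 -0.3386  0.0225]
413 213 [ 4.475e-01 -2.223e-01  2.000e-04]
427 172 [ 0.5353 -0.2401  0.0859]
217 180 [0.5312 0.2921 0.0089]
290 185 [0.5183 0.0985 0.0103]
```

View pics/tc.png

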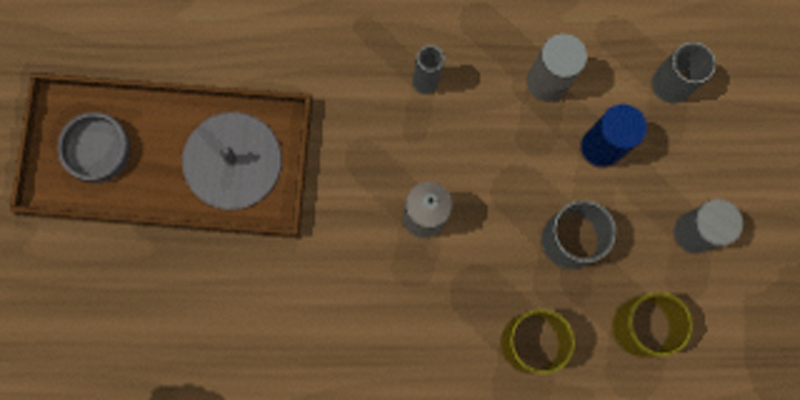

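View pics/sc.png

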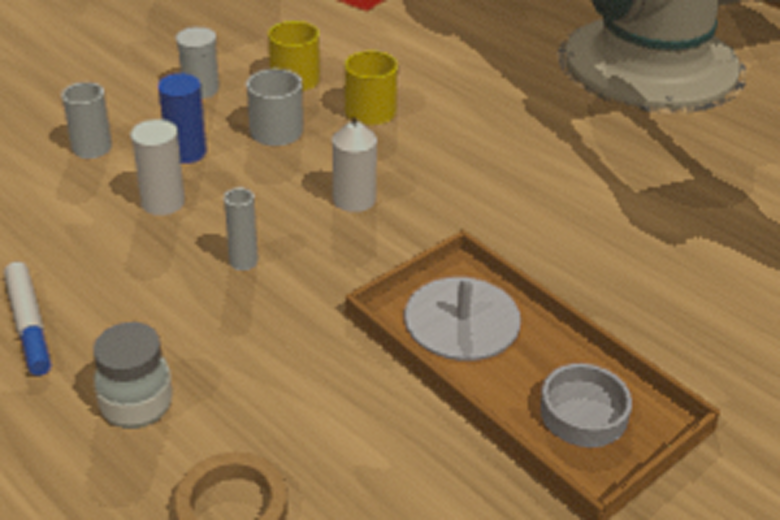

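```bash
cat >> h.py <<'E'
from scipy.optimize import least_squares
def fit(W,c,Ro,H,Ri=None,z0=0,zlo=.008,rmax=1.35):
    P=np.concatenate([w.reshape(-1,3) for w in W]);P=P[~np.isnan(P).any(1)]
    c=np.array(c,float)
    for k in range(3):
        dd=np.hypot(*(P[:,:2]-c).T)
        Q=P[(dd<Ro*rmax+.012/(k+1))&(P[:,2]>z0+zlo)&(P[:,2]<z0+H+.01)]
        def f(x):
            d=np.hypot(*(Q[:,:2]-x).T);r=d-Ro
            if Ri: r=np.where(abs(d-Ri)<abs(r),d-Ri,r)
            else: r=np.where(Q[:,2]>z0+H-.004,np.maximum(r,0),r)
            return r
        s=least_squares(f,c,loss="soft_l1",f_scale=.002);c=s.x
    return c,len(Q),np.sqrt(np.median(s.fun**2)),np.nanpercentile(Q[:,2],99)
OBJ=dict(small=((.62,-.06),.014,.08,.0115),medium=((.62,-.34),.022,.072,.0195),large=((.4475,-.222),.0305,.064,.028),cand=((.457,-.054),.0225,.076,None),flat=((.61,-.186),.0225,.088,None),tin=((.45,-.3375),.0225,.072,None),blue=((.535,-.24),.0225,.088,None))
E
python3 - <<'E'
from h import *
Z={n:np.load(f"pics/{n}0.npz") for n in("top","scene")}
W={n:cloud(n,Z[n]["d"]) for n in Z}
for k,(c,Ro,H,Ri) in OBJ.items():
    for nm,ws in (("both",W.values()),("top",[W["top"]]),("scene",[W["scene"]])):
        r=fit(list(ws),c,Ro,H,Ri);print(k,nm,r[0].round(4),r[1],*np.round(r[2:],4))
for u,v in[(395,246),(409,256),(397,268),(443,238),(443,262)]:print(u,v,W["top"][v,u].round(3))
# tray region: rod & plate & cup
for n in W:
    w=W[n]
    m=(w[...,2]>.02)&(w[...,2]<.06)&(abs(w[...,0]-.525)<.035)&(abs(w[...,1]-.14)<.035)
    print(n,"rod",m.sum(),np.median(w[m],0).round(4),w[m].max(0).round(4))
    for y0,k in((.145,'plate'),(.285,'cup')):
        m=(abs(w[...,2]-.010)<.0025)&(abs(w[...,0]-.53)<.07)&(abs(w[...,1]-y0)<.06)
        print(k,m.sum(),w[m].min(0).round(4),w[m].max(0).round(4))
E
```

```text
small both [ 0.6103 -0.0564] 499 0.0006 0.0813
small top [ 0.6079 -0.0582] 183 0.0005 0.0815
small scene [ 0.611 -0.056] 316 0.0006 0.0805
medium both [ 0.6103 -0.3214] 789 0.0006 0.0737
medium top [ 0.6086 -0.3234] 386 0.0006 0.0743
medium scene [ 0.6099 -0.321 ] 403 0.0006 0.0721
large both [ 0.4408 -0.2058] 867 0.0006 0.0656
large top [ 0.4401 -0.2087] 349 0.0003 0.0657
large scene [ 0.4408 -0.205 ] 518 0.0007 0.0636
cand both [ 0.4637 -0.0545] 685 0.0003 0.0856
cand top [ 0.4639 -0.056 ] 238 0.0 0.0856
cand scene [ 0.4635 -0.0542] 447 0.0005 0.0849
flat both [ 0.6117 -0.1888] 984 0.0004 0.0903
flat top [ 0.6118 -0.1904] 435 0.0 0.0908
flat scene [ 0.6111 -0.1881] 549 0.0005 0.0894
tin both [ 0.4481 -0.3376] 724 0.0001 0.0749
tin top [ 0.4482 -0.3384] 430 0.0 0.0751
tin scene [ 0.4475 -0.3368] 294 0.0006 0.0733
blue both [ 0.54   -0.2442] 866 0.0004 0.0905
blue top [ 0.5398 -0.2458] 441 0.0 0.0912
blue scene [ 0.5392 -0.2432] 425 0.0006 0.0893
395 246 [ 0.361 -0.169  0.023]
409 256 [ 0.335 -0.194  0.062]
397 268 [ 0.306 -0.164  0.065]
443 238 [ 0.379 -0.284  0.042]
443 262 [ 0.322 -0.295 -0.001]
top rod 29 [0.5182 0.1446 0.0479] [0.5246 0.1511 0.0554]
plate 1176 [0.4601 0.0851 0.0075] [0.5946 0.2017 0.0125]
cup 661 [0.461  0.225  0.0075] [0.6    0.3449 0.0125]
scene rod 61 [0.5254 0.1506 0.0394] [0.5289 0.154  0.0537]
plate 967 [0.4608 0.0864 0.0075] [0.6    0.2004 0.0125]
cup 525 [0.4601 0.2281 0.0075] [0.5908 0.3446 0.0125]
```

```bash
python3 - <<'E'
from h import *
Z={n:np.load(f"pics/{n}0.npz") for n in("top","scene")}
W={n:cloud(n,Z[n]["d"]) for n in Z}
for nm in W:
    w=W[nm];im=Z[nm]["im"].astype(int)
    hsv=cv2.cvtColor(Z[nm]["im"],cv2.COLOR_RGB2HSV)
    m=(hsv[...,1]<70)&(abs(w[...,0]-.525)<.08)&(abs(w[...,1]-.145)<.07)&(abs(w[...,2]-.01)<.004)
    P=w[m][:,:2];c,r=cv2.minEnclosingCircle(P.astype(np.float32));print(nm,"plate",m.sum(),c,r,P.min(0),P.max(0))
    r=fit([w],(.53,.29),.036,.022,.032,z0=.006,zlo=.006);print("cup",r)
    r=fit([w],(.523,.148),.006,.044,None,z0=.006,zlo=.012,rmax=2.5);print("rod",r)
E
```

```text
top plate 1146 (0.5215004086494446, 0.14494754374027252) 0.052308034151792526 [0.470179   0.09350783] [0.57286153 0.19632327]
cup (array([0.53241096, 0.2874902 ]), 262, np.float64(0.0010579519425665588), np.float64(0.030896343610161255))
rod (array([0.52103375, 0.14591378]), 29, np.float64(1.906148750243676e-05), np.float64(0.05508955211027579))
scene plate 1021 (0.5221795439720154, 0.1470872461795807) 0.0539541132748127 [0.46950688 0.09342513] [0.57421859 0.19960087]
cup (array([0.53289221, 0.29073994]), 455, np.float64(0.0007119834161783828), np.float64(0.028811970953088333))
rod (array([0.5215847 , 0.14728518]), 63, np.float64(0.0003080299874551745), np.float64(0.053684586189885794))
```

{"method": "servo_tool", "body": {
  "steps": [
    [-597, -437, 20, 0, 0, -8],
    [-597, -437, 20, 0, 0, -16],
    [-597, -437, 20, 0, 0, -18.3],
    [-597, -437, 20, 0, 0, -18.3],
    [-597, -437, 20, 0, 0, -18.3],
    [-597, -437, 20, 0, 0, -18.3],
    [-597, -437, 20, 0, 0, -18.3],
    [-597, -437, 20, 0, 0, -18.3]
  ],
  "hand": 0,
  "grip_force": 30
}}

```text
clock: 0.9
position: [0.4123, 0.2201, 0.2203]
ee_rot: [-0.0, -0.0, 1.0, 0.0]
contact_force: [1.2, 0.6, -0.2]
width: 0.0854
```

{"method": "servo_tool", "body": {
  "steps": [
    [-197, -277, 60, 0, 0, 0],
    [-197, -277, 60, 0, 0, 0],
    [-197, -277, 60, 0, 0, 0],
    [-197, -277, 60, 0, 0, 0],
    [-197, -277, 60, 0, 0, 0],
    [-197, -277, 60, 0, 0, 0],
    [-197, -277, 60, 0, 0, 0],
    [-197, -277, 60, 0, 0, 0]
  ]
}}

```text
clock: 1.7
position: [0.6116, -0.0601, 0.1583]
ee_rot: [-0.0, 0.002, 1.0, -0.001]
contact_force: [-0.8, 0.6, 0.2]
width: 0.0853
```

{"method": "servo_tool", "body": {
  "steps": [
    [2, 3, 0, 0, 0, 0],
    [2, 3, 40, 0, 0, 0],
    [2, 3, 80, 0, 0, 0],
    [2, 3, 121, 0, 0, 0],
    [2, 3, 121, 0, 0, 0],
    [2, 3, 121, 0, 0, 0]
  ]
}}

```text
clock: 2.3
position: [0.6062, -0.0505, 0.0401]
ee_rot: [-0.001, -0.001, 1.0, 0.0]
contact_force: [0.6, 0.2, 0.3]
width: 0.0851
```

```bash
python3 - <<'E'
from h import *
im,d=cams.get_image("scene");im2,_=cams.get_image("top")
a=cv2.resize(im[130:330,180:480,::-1],None,fx=2.,fy=2.,interpolation=cv2.INTER_CUBIC)
cv2.imwrite("pics/g1.png",a)
print(telemetry.get_state()["position"])
E
```

```text
[ 0.60850962 -0.05148814  0.04213038]
```

View pics/g1.png

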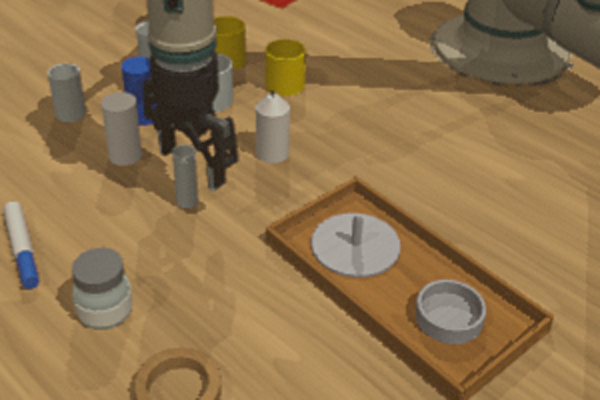

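{"method": "servo_tool", "body": {
  "steps": [
    [-2.5, -3.3, 1, 0, 0, 0],
    [-2.5, -3.3, 1, 0, 0, 0],
    [-2.5, -3.3, 1, 0, 0, 0]
  ]
}}

```text
clock: 2.7
position: [0.6101, -0.0555, 0.0397]
ee_rot: [0.001, -0.0, 1.0, -0.0]
contact_force: [0.3, 0.4, -1.6]
width: 0.0855
```

{"method": "servo_tool", "body": {
  "steps": [
    [0, 0, 0, 0, 0, 0],
    [0, 0, 0, 0, 0, 0],
    [0, 0, 0, 0, 0, 0],
    [0, 0, 0, 0, 0, 0],
    [0, 0, 0, 0, 0, 0],
    [0, 0, 0, 0, 0, 0],
    [0, 0, 0, 0, 0, 0],
    [0, 0, 0, 0, 0, 0]
  ],
  "hand": 255,
  "grip_force": 30
}}

```text
clock: 3.5
position: [0.6094, -0.0552, 0.0385]
ee_rot: [-0.0, -0.0, 1.0, 0.0]
contact_force: [-0.1, 0.7, 0.1]
width: 0.0267
```

{"method": "servo_tool", "body": {
  "steps": [
    [0, 0, -40, 0, 0, 0],
    [0, 0, -80, 0, 0, 0],
    [20, 40, -90, 0, 0, 0],
    [40, 85, -90, 0, 0, 0],
    [65, 130, -90, 0, 0, 0],
    [80, 175, -90, 0, 0, 0],
    [88, 203, -90, 0, 0, 0],
    [88, 203, -90, 0, 0, 0]
  ]
}}

```text
clock: 4.3
position: [0.5194, 0.1511, 0.1286]
ee_rot: [-0.0, -0.002, 1.0, 0.001]
contact_force: [0.5, -1.1, 0.1]
width: 0.0272
```

{"method": "servo_tool", "body": {
  "steps": [
    [0, 0, 0, 0, 0, 0],
    [0, 0, 0, 0, 0, 0]
  ]
}}

```text
clock: 4.5
position: [0.5217, 0.1469, 0.1285]
ee_rot: [0.0, -0.0, 1.0, -0.0]
contact_force: [0.9, -0.2, -0.9]
width: 0.0268
```

```bash
cat >> h.py <<'E'
def snap(tag,box=(130,330,180,480),f=2.,avg=True):
    out={}
    for n in("scene","top"):
        im,d=cams.get_image(n);np.savez(f"pics/{n}{tag}.npz",im=im,d=d);out[n]=(im,cloud(n,d))
    y0,y1,x0,x1=box
    cv2.imwrite(f"pics/s{tag}.png",cv2.resize(out["scene"][0][y0:y1,x0:x1,::-1],None,fx=f,fy=f,interpolation=cv2.INTER_CUBIC))
    return out
def held(o,c,Ro,z0,z1):
    for n in o:
        P=o[n][1].reshape(-1,3);P=P[~np.isnan(P).any(1)]
        r=None
        try:
            r=fit([P],c,Ro,z1-z0,None,z0=z0,zlo=0);print(n,r[0].round(4),r[1],r[2].round(4))
        except Exception as e: print(n,e)
E
python3 - <<'E'
from h import *
o=snap("p1",(100,330,250,500))
print(telemetry.get_state()["position"])
held(o,(.5215,.1463),.014,.093,.14)
E
```

```text
[0.52182154 0.14654926 0.12843272]
scene [0.5233 0.1484] 272 0.0008
top [0.511  0.1127] 7 0.0
```

View pics/sp1.png

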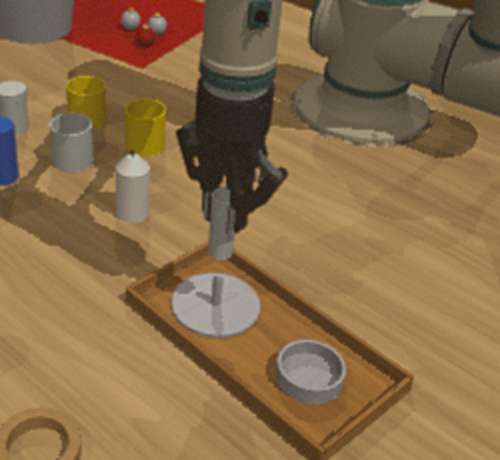

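{"method": "servo_tool", "body": {
  "steps": [
    [1, -1, 25, 0, 0, 0],
    [1, -1, 40, 0, 0, 0],
    [1, -1, 55, 0, 0, 0],
    [1, -1, 68, 0, 0, 0],
    [1, -1, 76, 0, 0, 0],
    [1, -1, 79.5, 0, 0, 0],
    [1, -1, 79.5, 0, 0, 0]
  ]
}}

```text
clock: 5.3
position: [0.5207, 0.1462, 0.0491]
ee_rot: [0.0, 0.0, 1.0, -0.0]
contact_force: [0.5, 1.0, -0.8]
width: 0.027
```

{"method": "servo_tool", "body": {
  "steps": [
    [0, 0, 0, 0, 0, 0],
    [0, 0, 0, 0, 0, 0],
    [0, 0, 0, 0, 0, 0],
    [0, 0, 0, 0, 0, 0],
    [0, 0, 0, 0, 0, 0],
    [0, 0, 0, 0, 0, 0]
  ],
  "hand": 120
}}

```text
clock: 5.9
position: [0.5203, 0.1468, 0.0491]
ee_rot: [0.0, -0.0, 1.0, 0.0]
contact_force: [-0.7, 0.4, -0.1]
width: 0.0453
```

```bash
python3 - <<'E'
from h import *
o=snap("p2",(100,330,250,500))
s=telemetry.get_state();print(s["position"],s["width"],s["contact_force"])
held(o,(.5215,.1463),.014,.015,.085)
E
```

```text
[0.52031361 0.14673313 0.04907008] 0.0448081017001674 [0.99938468 0.11639458 0.08307253]
scene [0.5222 0.1462] 417 0.0013
top [0.5221 0.1232] 16 0.0005
```

View pics/sp2.png

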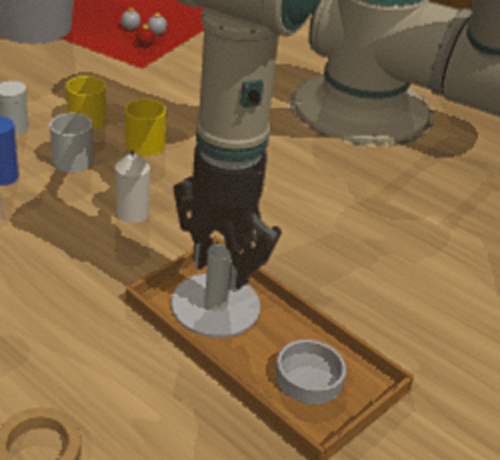

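{"method": "servo_tool", "body": {
  "steps": [
    [0, 0, -40, 0, 0, 0],
    [0, 0, -80, 0, 0, 0],
    [0, 0, -115, 0, 0, 0],
    [-20, -40, -115, 0, 0, 0],
    [-30, -85, -115, 0, 0, 0],
    [-40, -130, -115, 0, 0, 0],
    [-50, -175, -115, 0, 0, 0],
    [-50, -220, -115, 0, 0, 0]
  ],
  "hand": 0
}}

```text
clock: 6.8
position: [0.5716, -0.0752, 0.164]
ee_rot: [0.001, -0.0, 1.0, -0.0]
contact_force: [0.6, 0.8, 0.0]
width: 0.0855
```

{"method": "servo_tool", "body": {
  "steps": [
    [-10, -45, 0, 0, 0, 0],
    [-20, -90, 0, 0, 0, 0],
    [-30, -135, 0, 0, 0, 0],
    [-39, -180, 0, 0, 0, 0],
    [-39, -225, 0, 0, 0, 0],
    [-39, -247, 0, 0, 0, 0],
    [-39, -247, 0, 0, 0, 0],
    [-39, -247, 0, 0, 0, 0]
  ]
}}

```text
clock: 7.6
position: [0.6092, -0.3194, 0.1636]
ee_rot: [-0.0, 0.0, 1.0, 0.001]
contact_force: [-0.2, -0.0, 0.1]
width: 0.0853
```

```bash
python3 - <<'E'
from h import *
o=snap("p3",(100,330,120,500))
s=telemetry.get_state();print(s["position"],s["width"],s["contact_force"])
for n in o:
    r=fit([o[n][1]],(.6095,-.322),.022,.072,.0195);print(n,r)
for n in o:
    r=fit([o[n][1]],(.5215,.1463),.014,.08,.0115,z0=.01);print(n,r)
E
```

```text
[ 0.60947774 -0.31824795  0.16400786] 0.08532910556363375 [-0.58384286 -0.53479241 -0.40451105]
scene (array([ 0.61017499, -0.32099211]), 403, np.float64(0.000708526954953638), np.float64(0.07228380921659759))
top (array([ 0.61007665, -0.3221387 ]), 395, np.float64(0.0006623862016566229), np.float64(0.07466913195323997))
scene (array([0.5229234, 0.1476922]), 352, np.float64(0.0005832955797243484), np.float64(0.0898382589196248))
top (array([0.5212893 , 0.14615328]), 75, np.float64(0.00026594651964946016), np.float64(0.09204421882954295))
```

View pics/sp3.png

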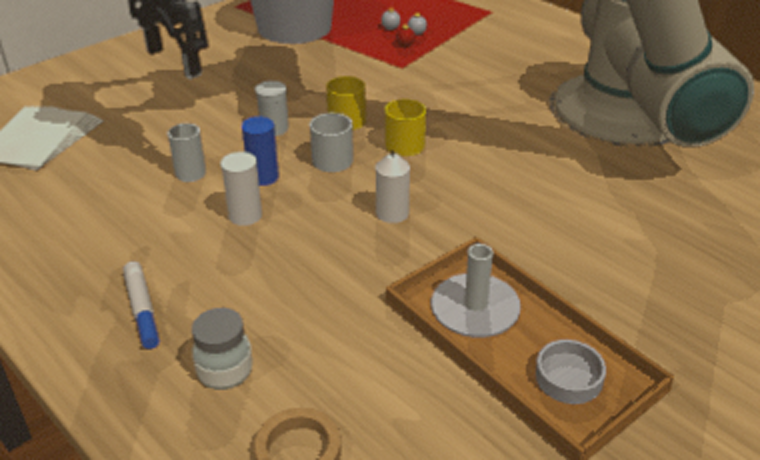

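{"method": "servo_tool", "body": {
  "steps": [
    [-0.5, 0.5, 40, 0, 0, 0],
    [-0.5, 0.5, 80, 0, 0, 0],
    [-0.5, 0.5, 110, 0, 0, 0],
    [-0.5, 0.5, 130, 0, 0, 0],
    [-0.5, 0.5, 130, 0, 0, 0],
    [-0.5, 0.5, 130, 0, 0, 0]
  ]
}}

```text
clock: 8.3
position: [0.6106, -0.3184, 0.0346]
ee_rot: [0.0, -0.001, 1.0, 0.0]
contact_force: [0.2, 0.4, 1.4]
width: 0.0855
```

{"method": "servo_tool", "body": {
  "steps": [
    [0, 0, 0, 0, 0, 0],
    [0, 0, 0, 0, 0, 0],
    [0, 0, 0, 0, 0, 0],
    [0, 0, 0, 0, 0, 0],
    [0, 0, 0, 0, 0, 0],
    [0, 0, 0, 0, 0, 0],
    [0, 0, 0, 0, 0, 0]
  ],
  "hand": 255,
  "grip_force": 30
}}

```text
clock: 9.0
position: [0.6109, -0.3203, 0.0357]
ee_rot: [0.001, -0.0, 1.0, -0.001]
contact_force: [-0.6, -0.0, 5.6]
width: 0.0439
```

{"method": "servo_tool", "body": {
  "steps": [
    [0, 0, -15, 0, 0, 0],
    [0, 0, -50, 0, 0, 0],
    [0, 0, -90, 0, 0, 0],
    [0, 0, -130, 0, 0, 0],
    [0, 30, -130, 0, 0, 0],
    [0, 75, -130, 0, 0, 0],
    [0, 120, -130, 0, 0, 0],
    [0, 165, -130, 0, 0, 0]
  ]
}}

```text
clock: 9.8
position: [0.6096, -0.1534, 0.1648]
ee_rot: [0.0, 0.0, 1.0, 0.0]
contact_force: [0.4, 0.2, -1.0]
width: 0.0441
```

{"method": "servo_tool", "body": {
  "steps": [
    [10, 45, 0, 0, 0, 0],
    [25, 90, 0, 0, 0, 0],
    [40, 130, 0, 0, 0, 0],
    [55, 175, 0, 0, 0, 0],
    [70, 220, 0, 0, 0, 0],
    [80, 260, 0, 0, 0, 0],
    [88, 290, 0, 0, 0, 0],
    [88, 303.5, 0, 0, 0, 0]
  ]
}}

```text
clock: 10.6
position: [0.5202, 0.1511, 0.1648]
ee_rot: [-0.0, -0.002, 1.0, 0.0]
contact_force: [0.2, -0.5, -0.5]
width: 0.0435
```

{"method": "servo_tool", "body": {
  "steps": [
    [0, 0, 8, 0, 0, 0],
    [0, 0, 16, 0, 0, 0],
    [0, 0, 16, 0, 0, 0]
  ]
}}

```text
clock: 10.9
position: [0.5211, 0.1471, 0.1463]
ee_rot: [-0.002, 0.0, 1.0, -0.001]
contact_force: [0.2, 0.0, -1.3]
width: 0.0438
```

```bash
python3 - <<'E'
from h import *
o=snap("p4",(100,330,250,500))
s=telemetry.get_state();print(s["position"],s["width"],s["contact_force"])
held(o,(.522,.147),.022,.112,.15)
held(o,(.522,.147),.014,.015,.085)
w=o["scene"][1].reshape(-1,3);m=(abs(w[:,0]-.522)<.03)&(abs(w[:,1]-.147)<.03)&(w[:,2]>.095)
print(w[m][:,2].min(),np.percentile(w[m][:,2],[1,3]))
E
```

```text
[0.52188246 0.14727328 0.14734521] 0.04379452902663006 [-0.35010313  0.16492185  0.38791465]
scene [0.5204 0.1484] 365 0.0005
top [0.52   0.1473] 29 0.0003
scene [0.5217 0.1479] 340 0.0006
top [0.5214 0.1466] 54 0.0002
0.10807476184539211 [0.11406596 0.12296504]
```

View pics/sp4.png

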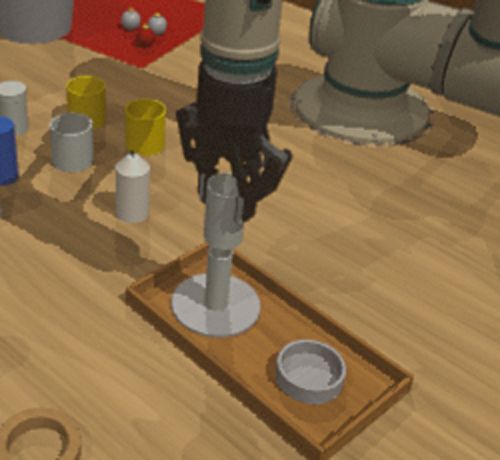

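{"method": "servo_tool", "body": {
  "steps": [
    [-1.3, -0.6, 12, 0, 0, 0],
    [-1.3, -0.6, 25, 0, 0, 0],
    [-1.3, -0.6, 40, 0, 0, 0],
    [-1.3, -0.6, 58, 0, 0, 0],
    [-1.3, -0.6, 78, 0, 0, 0],
    [-1.3, -0.6, 95, 0, 0, 0],
    [-1.3, -0.6, 103.5, 0, 0, 0],
    [-1.3, -0.6, 103.5, 0, 0, 0]
  ]
}}

```text
clock: 11.8
position: [0.523, 0.1474, 0.0447]
ee_rot: [-0.0, -0.0, 1.0, -0.0]
contact_force: [-0.8, -0.4, 2.1]
width: 0.0437
```

{"method": "servo_tool", "body": {
  "steps": [
    [0, 0, 0, 0, 0, 0],
    [0, 0, 0, 0, 0, 0],
    [0, 0, 0, 0, 0, 0],
    [0, 0, 0, 0, 0, 0],
    [0, 0, 0, 0, 0, 0],
    [0, 0, 0, 0, 0, 0]
  ],
  "hand": 60
}}

```text
clock: 12.4
position: [0.5231, 0.1481, 0.0445]
ee_rot: [0.0, -0.0, 1.0, 0.0]
contact_force: [-0.3, -0.2, -0.0]
width: 0.0655
```

```bash
python3 - <<'E'
from h import *
o=snap("p5",(100,330,250,500))
s=telemetry.get_state();print(s["position"],s["width"],s["contact_force"])
held(o,(.522,.147),.022,.015,.08)
E
```

```text
[0.52312463 0.14813259 0.04454783] 0.06526008018001131 [ 0.7887509  -0.05189605  0.35929489]
scene [0.5222 0.1474] 635 0.001
top [0.5217 0.1473] 36 0.0002
```

View pics/sp5.png

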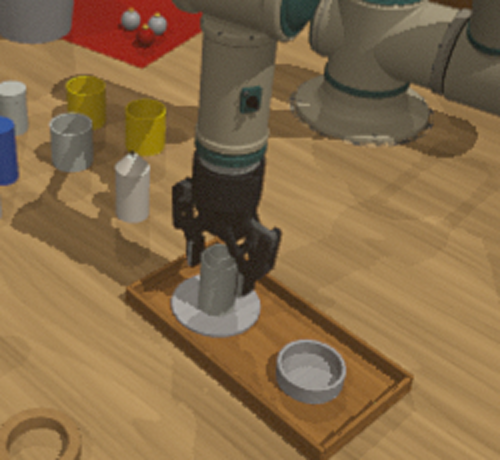

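{"method": "servo_tool", "body": {
  "steps": [
    [0, 0, -40, 0, 0, 0],
    [0, 0, -80, 0, 0, 0],
    [0, 0, -120, 0, 0, 0],
    [15, -40, -120, 0, 0, 0],
    [30, -85, -120, 0, 0, 0],
    [45, -130, -120, 0, 0, 0],
    [55, -175, -120, 0, 0, 0],
    [65, -220, -120, 0, 0, 0]
  ],
  "hand": 0
}}

```text
clock: 13.3
position: [0.4575, -0.0734, 0.1648]
ee_rot: [0.0, -0.001, 1.0, -0.0]
contact_force: [1.1, 0.8, 0.7]
width: 0.0852
```

{"method": "servo_tool", "body": {
  "steps": [
    [10, -45, 0, 0, 0, 0],
    [18, -90, 0, 0, 0, 0],
    [18, -120, 0, 0, 0, 0],
    [18, -133.5, 0, 0, 0, 0],
    [18, -133.5, 0, 0, 0, 0],
    [18, -133.5, 0, 0, 0, 0]
  ]
}}

```text
clock: 13.9
position: [0.4401, -0.2043, 0.1643]
ee_rot: [-0.0, -0.0, 1.0, 0.001]
contact_force: [0.2, 0.9, 0.5]
width: 0.0853
```

```bash
python3 - <<'E'
from h import *
o=snap("p6",(100,330,120,500))
s=telemetry.get_state();print(s["position"],s["width"],s["contact_force"])
for n in o:
    print(n)
    for k,a,z0 in (("large",((.4405,-.207),.0305,.064,.028),0),("med",((.522,.147),.022,.072,.0195),.01),("cand",OBJ["cand"],0)):
        r=fit([o[n][1]],*a,z0=z0);print(k,r[0].round(4),r[1],r[3])
E
```

```text
[ 0.44019558 -0.20377969  0.16437292] 0.08544617016678835 [-0.24299085  0.70566695  0.17330404]
scene
large [ 0.4408 -0.2051] 517 0.06397003695334695
med [0.5221 0.1491] 588 0.09004761995002225
cand [ 0.4634 -0.0543] 444 0.085255601162496
top
large [ 0.4412 -0.2065] 126 0.06558428385945855
med [0.5184 0.1471] 339 0.09052551755437867
cand [ 0.464  -0.0559] 246 0.08587211938640664
```

View pics/sp6.png

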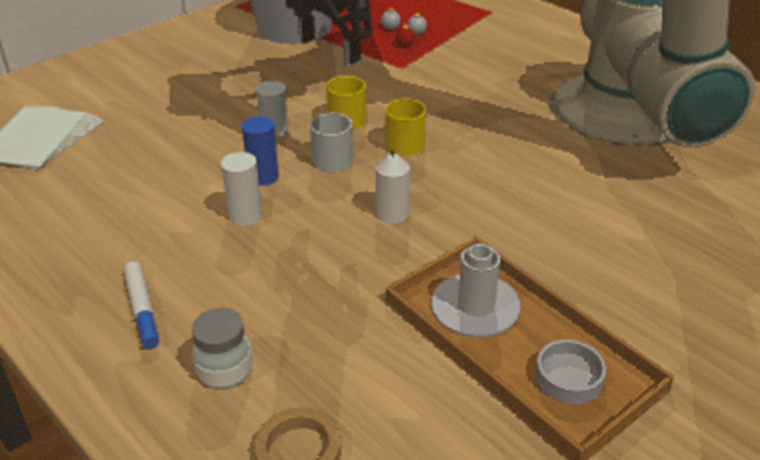

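{"method": "servo_tool", "body": {
  "steps": [
    [-0.7, 1, 40, 0, 0, 0],
    [-0.7, 1, 80, 0, 0, 0],
    [-0.7, 1, 110, 0, 0, 0],
    [-0.7, 1, 136, 0, 0, 0],
    [-0.7, 1, 136, 0, 0, 0],
    [-0.7, 1, 136, 0, 0, 0]
  ]
}}

```text
clock: 14.6
position: [0.4413, -0.2035, 0.0288]
ee_rot: [-0.0, -0.001, 1.0, 0.0]
contact_force: [0.1, -0.2, -0.4]
width: 0.085
```

{"method": "servo_tool", "body": {
  "steps": [
    [0, 0, 0, 0, 0, 0],
    [0, 0, 0, 0, 0, 0],
    [0, 0, 0, 0, 0, 0],
    [0, 0, 0, 0, 0, 0],
    [0, 0, 0, 0, 0, 0],
    [0, 0, 0, 0, 0, 0],
    [0, 0, 0, 0, 0, 0]
  ],
  "hand": 255,
  "grip_force": 30
}}

```text
clock: 15.3
position: [0.4424, -0.2052, 0.0305]
ee_rot: [0.002, -0.0, 1.0, -0.001]
contact_force: [-0.0, 0.4, 4.9]
width: 0.0606
```

{"method": "servo_tool", "body": {
  "steps": [
    [0, 0, -15, 0, 0, 0],
    [0, 0, -50, 0, 0, 0],
    [0, 0, -90, 0, 0, 0],
    [0, 0, -130, 0, 0, 0],
    [0, 0, -130, 0, 0, 0]
  ]
}}

```text
clock: 15.8
position: [0.4446, -0.2067, 0.1649]
ee_rot: [0.006, -0.0, 1.0, -0.004]
contact_force: [1.2, -0.3, -1.6]
width: 0.0611
```

{"method": "servo_tool", "body": {
  "steps": [
    [-10, 40, 0, 0, 0, 0],
    [-20, 85, 0, 0, 0, 0],
    [-30, 130, 0, 0, 0, 0],
    [-45, 175, 0, 0, 0, 0],
    [-55, 220, 0, 0, 0, 0],
    [-65, 265, 0, 0, 0, 0],
    [-75, 310, 0, 0, 0, 0],
    [-80, 353.5, 0, 0, 0, 0]
  ]
}}

```text
clock: 16.6
position: [0.521, 0.1511, 0.1583]
ee_rot: [0.0, -0.0, 1.0, 0.0]
contact_force: [0.2, -0.3, -0.7]
width: 0.061
```

{"method": "servo_tool", "body": {
  "steps": [
    [0, 0, 8, 0, 0, 0],
    [0, 0, 16, 0, 0, 0],
    [0, 0, 16, 0, 0, 0]
  ]
}}

```text
clock: 16.9
position: [0.519, 0.148, 0.1408]
ee_rot: [-0.002, -0.0, 1.0, -0.001]
contact_force: [-0.1, 0.3, -1.2]
width: 0.0607
```

```bash
python3 - <<'E'
from h import *
o=snap("p7",(100,330,250,500))
s=telemetry.get_state();print(s["position"],s["width"],s["contact_force"],s["ee_rot"])
held(o,(.522,.147),.0305,.115,.15)
held(o,(.522,.147),.022,.015,.078)
w=o["scene"][1].reshape(-1,3);m=(abs(w[:,0]-.522)<.03)&(abs(w[:,1]-.147)<.03)&(w[:,2]>.095)
print(w[m][:,2].min(),np.percentile(w[m][:,2],[1,3]))
E
```

```text
[0.52026777 0.14769168 0.14209271] 0.06090770252965925 [ 0.10004355  0.84606428 -1.17651438] [-6.37310025e-04  5.78375417e-04  9.99999600e-01 -2.45354724e-04]
scene [0.5175 0.1502] 621 0.0006
top [0.517  0.1481] 61 0.0002
scene [0.5217 0.1486] 535 0.0004
top [0.521 0.148] 78 0.0004
0.10894892156059566 [0.11349489 0.1228944 ]
```

View pics/sp7.png

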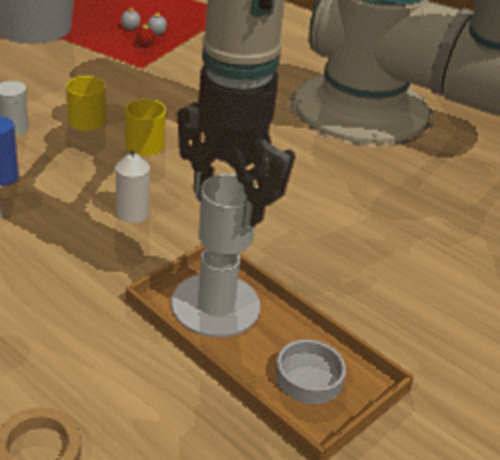

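{"method": "servo_tool", "body": {
  "steps": [
    [-4, -0.8, 4, 0, 0, 0],
    [-4, -0.8, 20, 0, 0, 0],
    [-4, -0.8, 36, 0, 0, 0],
    [-4, -0.8, 55, 0, 0, 0],
    [-4, -0.8, 75, 0, 0, 0],
    [-4, -0.8, 93, 0, 0, 0],
    [-4, -0.8, 103.5, 0, 0, 0],
    [-4, -0.8, 103.5, 0, 0, 0]
  ]
}}

```text
clock: 17.8
position: [0.5255, 0.1475, 0.0394]
ee_rot: [0.0, 0.0, 1.0, 0.0]
contact_force: [0.8, -0.1, -1.6]
width: 0.061
```

{"method": "servo_tool", "body": {
  "steps": [
    [0, 0, 0, 0, 0, 0],
    [0, 0, 0, 0, 0, 0],
    [0, 0, 0, 0, 0, 0],
    [0, 0, 0, 0, 0, 0],
    [0, 0, 0, 0, 0, 0],
    [0, 0, 0, 0, 0, 0]
  ],
  "hand": 0
}}

```text
clock: 18.4
position: [0.5248, 0.1483, 0.0391]
ee_rot: [0.0, -0.0, 1.0, 0.0]
contact_force: [-0.1, -0.5, 0.1]
width: 0.0853
```

{"method": "servo_tool", "body": {
  "steps": [
    [0, 0, -40, 0, 0, 0],
    [0, 0, -80, 0, 0, 0],
    [0, 0, -120, 0, 0, 0],
    [15, -40, -120, 0, 0, 0],
    [30, -85, -120, 0, 0, 0],
    [45, -130, -120, 0, 0, 0],
    [60, -175, -120, 0, 0, 0],
    [60, -202, -120, 0, 0, 0]
  ]
}}

```text
clock: 19.2
position: [0.4624, -0.0558, 0.1591]
ee_rot: [-0.001, 0.0, 1.0, -0.0]
contact_force: [0.3, 0.4, 0.5]
width: 0.0853
```

```bash
python3 - <<'E'
from h import *
o=snap("p8",(100,330,250,500))
s=telemetry.get_state();print(s["position"],s["width"],s["contact_force"],s["ee_rot"])
held(o,(.522,.147),.0305,.015,.072)
for n in o: print(fit([o[n][1]],(.463,-.055),.0225,.076)[:2])
print(proj("scene",[[.522,.147,.074],[.522,.147,.082],[.522,.147,.09]]))
E
```

```text
[ 0.46486158 -0.05674918  0.15929559] 0.08548181781988738 [ 0.27970501  0.69171321 -0.11703082] [ 5.08843646e-04  1.81095930e-03  9.99997947e-01 -7.52712709e-04]
scene [0.5231 0.1489] 788 0.0004
top [0.5223 0.1473] 495 0.0006
(array([ 0.4633796 , -0.05426968]), 444)
(array([ 0.46385076, -0.05599886]), 189)
[[359.17454974 230.31292069]
 [359.40725481 227.63388321]
 [359.64240278 224.92717965]]
```

View pics/sp8.png

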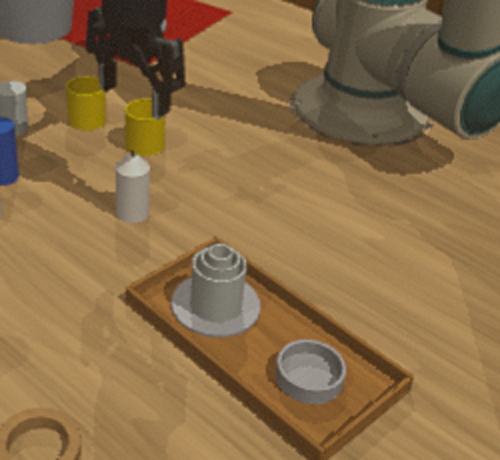

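{"method": "servo_tool", "body": {
  "steps": [
    [1.3, 0.2, 0, 0, 0, 0],
    [1.3, 0.2, 30, 0, 0, 0],
    [1.3, 0.2, 60, 0, 0, 0],
    [1.3, 0.2, 90, 0, 0, 0],
    [1.3, 0.2, 119, 0, 0, 0],
    [1.3, 0.2, 119, 0, 0, 0],
    [1.3, 0.2, 119, 0, 0, 0]
  ]
}}

```text
clock: 20.0
position: [0.4637, -0.0525, 0.0401]
ee_rot: [-0.0, -0.001, 1.0, 0.0]
contact_force: [0.7, 0.2, 0.4]
width: 0.0855
```

{"method": "servo_tool", "body": {
  "steps": [
    [0, 0, 0, 0, 0, 0],
    [0, 0, 0, 0, 0, 0],
    [0, 0, 0, 0, 0, 0],
    [0, 0, 0, 0, 0, 0],
    [0, 0, 0, 0, 0, 0],
    [0, 0, 0, 0, 0, 0],
    [0, 0, 0, 0, 0, 0]
  ],
  "hand": 255,
  "grip_force": 40
}}

```text
clock: 20.7
position: [0.4647, -0.0538, 0.0414]
ee_rot: [0.001, -0.0, 1.0, -0.0]
contact_force: [-1.1, 0.2, 5.6]
width: 0.0441
```

{"method": "servo_tool", "body": {
  "steps": [
    [0, 0, -15, 0, 0, 0],
    [0, 0, -50, 0, 0, 0],
    [0, 0, -90, 0, 0, 0],
    [0, 0, -120, 0, 0, 0],
    [0, 0, -120, 0, 0, 0]
  ]
}}

```text
clock: 21.2
position: [0.4667, -0.0544, 0.1646]
ee_rot: [0.005, -0.0, 1.0, -0.001]
contact_force: [1.3, -0.2, -1.0]
width: 0.0439
```

{"method": "servo_tool", "body": {
  "steps": [
    [-10, 40, 0, 0, 0, 0],
    [-20, 85, 0, 0, 0, 0],
    [-30, 130, 0, 0, 0, 0],
    [-40, 175, 0, 0, 0, 0],
    [-50, 220, 0, 0, 0, 0],
    [-60, 265, 0, 0, 0, 0],
    [-69, 305, 0, 0, 0, 0],
    [-69, 344, 0, 0, 0, 0]
  ]
}}

```text
clock: 22.0
position: [0.5327, 0.2922, 0.1585]
ee_rot: [-0.0, -0.0, 1.0, -0.0]
contact_force: [1.0, -0.3, -1.2]
width: 0.0438
```

{"method": "servo_tool", "body": {
  "steps": [
    [0, 0, 30, 0, 0, 0],
    [0, 0, 60, 0, 0, 0],
    [0, 0, 60, 0, 0, 0],
    [0, 0, 60, 0, 0, 0]
  ]
}}

```text
clock: 22.4
position: [0.5317, 0.2901, 0.0991]
ee_rot: [-0.001, -0.0, 1.0, -0.0]
contact_force: [0.2, -0.2, -1.2]
width: 0.044
```

```bash
python3 - <<'E'
from h import *
o=snap("p9",(100,330,250,500))
s=telemetry.get_state();print(s["position"],s["width"],s["contact_force"],s["ee_rot"])
held(o,(.532,.289),.0225,.064,.09)
for n in o: print(n,fit([o[n][1]],(.532,.289),.036,.022,.032,z0=.006,zlo=.006)[:3])
w=o["scene"][1].reshape(-1,3);m=(abs(w[:,0]-.532)<.025)&(abs(w[:,1]-.289)<.025)&(w[:,2]>.04)
print(np.percentile(w[m][:,2],[0,1,3]))
E
```

```text
[0.53340624 0.29054875 0.10125314] 0.04370455981001956 [-0.46583965 -1.03151528 -0.95688179] [1.03943882e-03 3.66001602e-06 9.99999342e-01 4.85966147e-04]
scene [0.531  0.2902] 268 0.0004
top [0.5323 0.2874] 83 0.0002
scene (array([0.53259621, 0.2905495 ]), 336, np.float64(0.0006945250186222245))
top (array([0.53317598, 0.29027879]), 154, np.float64(0.001040675155905841))
[0.05647787 0.05956491 0.06408317]
```

View pics/sp9.png

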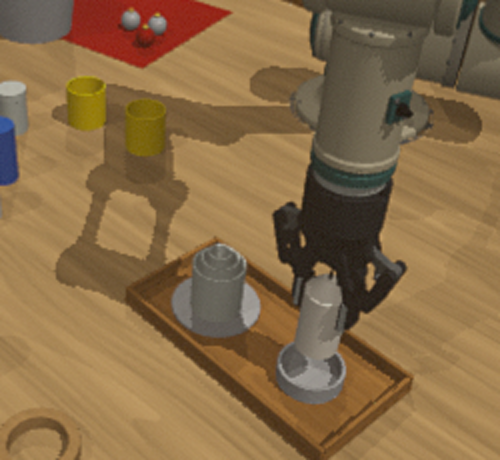

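{"method": "servo_tool", "body": {
  "steps": [
    [-1.2, 0.5, 10, 0, 0, 0],
    [-1.2, 0.5, 25, 0, 0, 0],
    [-1.2, 0.5, 38, 0, 0, 0],
    [-1.2, 0.5, 46, 0, 0, 0],
    [-1.2, 0.5, 49.5, 0, 0, 0],
    [-1.2, 0.5, 49.5, 0, 0, 0]
  ]
}}

```text
clock: 23.1
position: [0.5335, 0.2906, 0.0515]
ee_rot: [-0.0, -0.0, 1.0, -0.0]
contact_force: [-1.7, -1.5, 3.4]
width: 0.0444
```

{"method": "servo_tool", "body": {
  "steps": [
    [0, 0, 0, 0, 0, 0],
    [0, 0, 0, 0, 0, 0],
    [0, 0, 0, 0, 0, 0],
    [0, 0, 0, 0, 0, 0],
    [0, 0, 0, 0, 0, 0],
    [0, 0, 0, 0, 0, 0]
  ],
  "hand": 30
}}

```text
clock: 23.7
position: [0.5336, 0.291, 0.0505]
ee_rot: [0.0, -0.0, 1.0, 0.0]
contact_force: [-0.4, 0.9, 0.2]
width: 0.0754
```

{"method": "servo_tool", "body": {
  "steps": [
    [0, 0, -20, 0, 0, 0],
    [0, 0, -60, 0, 0, 0],
    [0, 0, -100, 0, 0, 0],
    [20, 20, -130, 0, 0, 0],
    [50, 50, -130, 0, 0, 0],
    [80, 80, -130, 0, 0, 0],
    [100, 110, -130, 0, 0, 0],
    [100, 110, -130, 0, 0, 0]
  ]
}}

```text
clock: 24.5
position: [0.4306, 0.4042, 0.1808]
ee_rot: [-0.001, -0.002, 1.0, 0.001]
contact_force: [0.0, 0.6, -0.3]
width: 0.0752
```

```bash
python3 - <<'E'
from h import *
o=snap("p10",(100,330,120,500))
s=telemetry.get_state();print(s["clock"],s["position"],s["width"],s["contact_force"])
for n in o:
    w=o[n][1];print(n)
    for k,a,z0 in (("cand",((.5325,.2895),.0225,.076),.01),("large",((.522,.148),.0305,.064,.028),.01),("flat",OBJ["flat"],0),("tin",OBJ["tin"],0)):
        r=fit([w],*a,z0=z0,**({"zlo":.02} if k=="cand" else{}));print(k,r[0].round(4),r[1],r[2].round(4),r[3].round(4))
    P=w.reshape(-1,3);d=np.hypot(P[:,0]-.522,P[:,1]-.1475)
    for lo,hi in((.0105,.0155),(.0185,.0235),(.027,.032)): m=(d>lo)&(d<hi);print("rim z",np.nanpercentile(P[m][:,2],[90,95,99]).round(4))
    d=np.hypot(P[:,0]-.5325,P[:,1]-.2895);print("wick",np.nanmax(P[d<.02][:,2]))
t=o["top"][0][150:230,180:320,::-1];cv2.imwrite("pics/t10.png",cv2.resize(t,None,fx=4,fy=4,interpolation=cv2.INTER_CUBIC))
E
```

```text
24.6 [0.43312588 0.40131973 0.18055142] 0.07542354391284585 [-0.13601625 -0.02557755 -0.14176756]
scene
cand [0.5329 0.2902] 593 0.0003 0.0954
large [0.5227 0.1487] 783 0.001 0.083
flat [ 0.6109 -0.1882] 551 0.0004 0.0891
tin [ 0.4477 -0.3368] 295 0.0007 0.0732
rim z [0.0891 0.0896 0.09  ]
rim z [0.0809 0.0816 0.0825]
rim z [0.0719 0.0728 0.0742]
wick 0.11067639151707909
top
cand [0.5328 0.2881] 285 0.0 0.0959
large [0.5228 0.1475] 507 0.0012 0.0832
flat [ 0.6118 -0.1903] 435 0.0 0.0907
tin [ 0.4481 -0.3384] 429 0.0 0.0748
rim z [0.0906 0.0911 0.0927]
rim z [0.0826 0.0833 0.0852]
rim z [0.0737 0.0748 0.0765]
wick 0.11243549139104825
```

View pics/sp10.png

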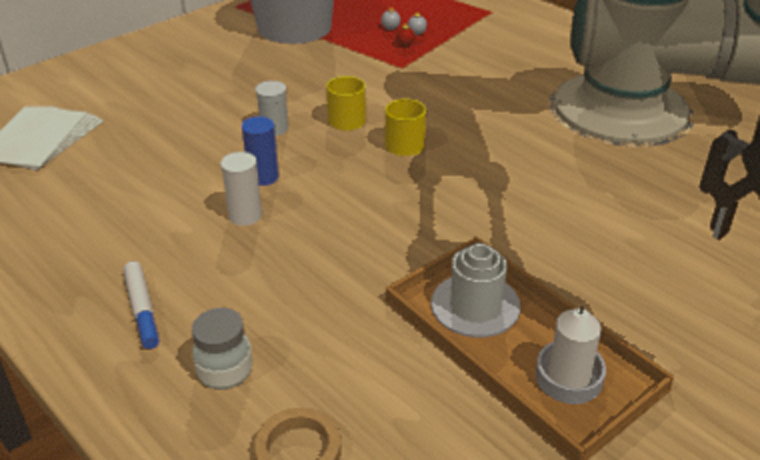

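View pics/t10.png

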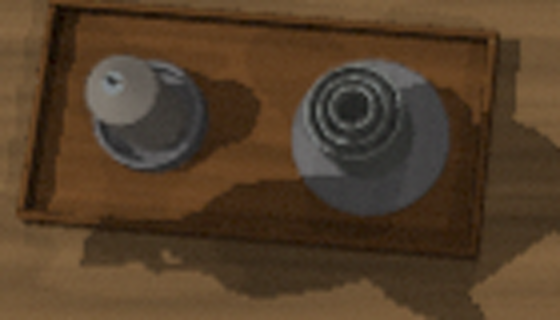

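The scene picture shows the three sleeves nested on the post, with rims at about 90, 82 and 74 mm. The candle stands upright in the cup, and the flat candle and tin have not moved. I'm handing it in.

```bash
python3 -c "
from rig import sign_off
print(sign_off())"
```

```text
the job is handed in; nothing more can be done
None
```

I packed the kit as asked and handed it in at about 24.6 s of the 109 s allowed. The small, middle and large sleeves are nested over the post in that order, and the pointed candle stands in the steel cup. `sign_off` reports no verdict.

My last checks, made in both camera views before handing in:
- **Sleeves:** the rims sit at about 90, 82 and 74 mm, which is what fully down on the plate should give. The large sleeve's axis fits within about 2 mm of the post axis. The smaller two were checked after the large one went on only by their rim heights and the pictures. Earlier fits put the small one within about 2 mm. The middle one fitted within about 3 mm, except one fit that mixed in the small sleeve (about 4 mm).
- **Pointed candle:** it is upright and within about 3 mm of the cup axis. The wick tip is at about 111 mm, which fits standing on the cup floor.
- **Flat candle and tin:** they are within about 1 mm of where they started and upright.
- **Robot:** the gripper is open and clear of everything.

No check failed. The two cameras disagree by 1–3 mm throughout, which is close to their stated calibration accuracy, and the arm's position readings were also noisy by a few mm.

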